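Clear the bench: tip the offcuts into the scrap bin and crate the tins

TASK

Clear the bench at the end of the shift: put the loose tube offcuts from the bench into the grey tray with the others, then carry the tray to the steel scrap bin by its handle and tip all the offcuts in. Put the empty tray back upright on the middle of its black rubber mat, and stand every tin upright in the yellow crate, one to a cell (the tins may be done at any time). Leave the tape measure and the wooden gauge box where they are, and let no offcut stay on the bench.

Things in the scene. Friction and masses are not known exactly. Their poses are not given: they have to be found in the camera images.
- mat: flat black rubber mat fixed to the bench, 200 (x) x 180 (y) x 3 mm, the tray's home; origin at the centre of its underside on the bench top
- tray: open grey plastic tray, 350 g; origin on the underside below the handle, z up. Flat floor 4 mm thick, x -70 to +70 mm; outer width 154 mm in y; side walls and +x end wall 55 mm high, 4 mm thick. No wall at the -x end: the slippery floor goes on there as a pouring ramp, rising at 25 degrees to the lip. Tipped -x end down by 45 degrees or more, it empties (friction 0.26 to 0.35)
- tray_handle (a point): middle of the tray's stiff black bar handle, 112 mm above the tray's origin. The bar bridges the tray along y, 16 mm wide (x) and 22 mm high, flat faces upright, open below; 22 x 8 mm posts carry it at y = +-77 mm. Axes as the tray
- tray_lip (a point): middle of the tray's pouring lip, at x = -115, z = +25 mm in the tray's frame, between the side walls
- bin: scrap bin: open square bin of bare sheet steel, 200 x 200 mm outside, 110 mm high, walls and floor 4 mm, fixed; origin at the centre of its underside on the bench
- crate: low yellow plastic crate, 180 x 180 mm outside, 50 mm high, walls and the two dividers 5 mm, floor 5 mm, with 2 x 2 cells about 82 mm square, fixed; origin at the centre of its underside
- cell0 (a point): centre of the floor of crate cell 0, 5 mm above the bench
- cell1 (a point): centre of the floor of crate cell 1, 5 mm above the bench
- cell2 (a point): centre of the floor of crate cell 2, 5 mm above the bench
- cell3 (a point): centre of the floor of crate cell 3, 5 mm above the bench
- offcut0: offcut that starts in the tray, on its floor at the +x side of the handle: piece of square aluminium tube, 65 mm long, 36 x 36 mm section, both ends open to look at but solid to the touch, 65 g; origin on the underside as it lies at the start (18 mm below the tube's middle), x along its length
- offcut1: offcut that starts in the tray, on its floor at the +x side of the handle: piece of square aluminium tube, 65 mm long, 36 x 36 mm section, both ends open to look at but solid to the touch, 65 g; origin on the underside as it lies at the start (18 mm below the tube's middle), x along its length
- offcut2: offcut that starts in the tray, on its floor at the +x side of the handle: piece of square aluminium tube, 65 mm long, 36 x 36 mm section, both ends open to look at but solid to the touch, 65 g; origin on the underside as it lies at the start (18 mm below the tube's middle), x along its length
- offcut3: offcut that starts loose on the bench beside the tray (may be absent): piece of square aluminium tube, 65 mm long, 36 x 36 mm section, both ends open to look at but solid to the touch, 65 g; origin on the underside as it lies at the start (18 mm below the tube's middle), x along its length
- offcut4: offcut that starts loose on the bench beside the tray (may be absent): piece of square aluminium tube, 65 mm long, 36 x 36 mm section, both ends open to look at but solid to the touch, 65 g; origin on the underside as it lies at the start (18 mm below the tube's middle), x along its length
- tin0: closed round steel tin with a white band, 62 mm diameter, 90 mm high, 250 g, heavy at the bottom, standing on the bench (may be absent); origin at the centre of its underside, z up when upright
- tin1: closed round steel tin with a white band, 62 mm diameter, 90 mm high, 250 g, heavy at the bottom, standing on the bench (may be absent); origin at the centre of its underside, z up when upright
- tin2: closed round steel tin with a white band, 62 mm diameter, 90 mm high, 250 g, heavy at the bottom, standing on the bench (may be absent); origin at the centre of its underside, z up when upright
- tin3: closed round steel tin with a white band, 62 mm diameter, 90 mm high, 250 g, heavy at the bottom, standing on the bench (may be absent); origin at the centre of its underside, z up when upright
- tape: bystander, leave alone: black tape measure, 56 x 50 x 30 mm, lying on the bench
- gaugebox: bystander, leave alone: small dark wooden gauge box, 60 x 45 x 28 mm

How it is judged:
By the outcome, as a careful person would: the job done as asked, in the order asked, and still so for the second after the job is handed in, with the robot touching nothing.
Of offcut3, offcut4 only 1 to 2 are there at a start; the rules pass over those that are not, and their reading is None.
Of tin0, tin1, tin2, tin3 only 3 to 4 are there at a start; the rules pass over those that are not, and their reading is None.
At some moment in a run one of offcut3, offcut4, tin0, tin1, tin2, tin3 may be knocked a few centimetres aside while the robot is not near it.
It also fails if it takes over 210 s, if anything falls off the work surface, if the arm or the gripper's body presses on something with over 40 N, if the wrist force passes 120 N, or if a joint passes its speed limit or range.

ROBOT

A 7-joint arm with a two-finger parallel gripper is mounted at the origin on the work surface. World frame = base frame: x ahead of the robot, y to its left, z up, the work surface at z = 0. Lengths are in m, angles in rad, forces in N, time in s.
With the tool pointing down it reaches from about 0.4 to 0.925 m from the base axis. Payload 4.1 kg.
Tool frame: the origin (TCP) lies on the centre line of the jaws, within the pads' length; the fingertips stand 8 mm ahead of it and the grasp point (between the pads) lies 11 mm behind it; z points along the fingers, y is the line along which they close (so a half turn about z gives the same grasp; the last joint's range is limited). The gripper opens to 85 mm and grips with 20 to 120 N. Pads are 22 mm wide; open, the fingers measure 114 mm over their backs; the gripper's body (76 mm by 85 mm) begins 54 mm behind the grasp point. The pads swing forward as they close: fully open they stand 13 mm farther back than shut.
Start: joints at [-0.099, 0.398, 0.045, 1.537, -0.019, 1.207, -0.051], TCP at [0.65, 0, 0.239] pointing down, gripper open.
Joint ranges: [-2.82, 2.82], [-0.49, 2.23], [-1.37, 1.46], [0, 2.46], [-1.36, 4.5], [0.23, 2], [-2.94, 2.94]. Speed limits (rad/s): [2.57, 2.57, 3.14, 3.14, 3.14, 3.14, 3.14].

INTERFACE

Orientations are given as a 3x3 rotation matrix whose columns are the frame's x, y, z axes.
In Python, from bench import manip gives the robot as it stands.
- The arm moves only by the tool drive_tool, never from a script. Its arguments are lists of equal length, an entry for each row: "fingers": the closure, from 0 (fully open) to 1 (shut); "offset": the shift along the tool's x, y, z in mm, a list of three; "rotation": the turn, a rotation vector about the tool's x, y, z in rad, a list of three. In form: {"fingers": [fingers, ...], "offset": [[dx, dy, dz], ...], "rotation": [[rx, ry, rz], ...]}. A call has 1 to 20 rows; each row shifts and turns the commanded pose from where the row before left it, along the tool's axes as they then stand; what a row does not reach is not made up. A row lasts 1/12 s, in which the tool goes at most 41.7 mm and 7.16 degrees, less where a joint would pass 70% of its speed; a pose out of reach is approached as far as the arm can. A call with a gripper value outside its range is refused whole. The fingers move at their own pace and stop on an object; "force" is the grip in N (left out, the last holds). Time passes only in rows, so rows that do not move let the fingers close. It gives the time, the measured TCP pose, the force, the opening and the grip force at its end, in the units of the state.
- manip.observe(): the state, without advancing time (a new reading comes with each control period).
- manip.read_camera(name): name is "scene" or "side" or "wrist"; returns a dict with "color" (480x640x3 uint8, blue, green, red), "intrinsics" (3x3 intrinsics, pixels), "eye" and "rotation" of the camera in the world. Camera axes: x right, y up, looking along -z (the intrinsics and any distortion apply to the point x, -y, -z); pixel columns grow to the right and rows downward; lengths in m; the calibration is good to about 2 mm. A picture is of the moment at which its call begins. There is no depth.
- manip.sign_off(): hands the job in; it is judged then, once.
Trained networks look in a picture, given as the dict that the camera call returned (one of the last four; its "shot" number tells which), for a name from the list of things; names that differ only in an ending like _2 or _b are one class to them, and where a whole thing is asked for, a point or a joint stands for the part that bears it (a point fixed in the world has none). Each returns a list of dicts, best first, with "confidence" (0 to 1); they miss things now and then, are a little off and sometimes report something else, mostly with a low value. They report only what shows in the picture. A call takes as long as a camera call.
- manip.cut_out(picture, target): "mask" (480x640 bool, what is visible of it) and "at" ([column, row] in pixels, amid what is visible of it).
The state is a dict: "time": time; "joints": joint angles; "qvel": joint speeds; "joint_torque": joint torques, N m; "position": TCP position; "eef_rot": TCP orientation; "ft_force": force on the tool from outside, world axes, zero at the start; "torque": the same for the moment, N m; "width": finger opening in m; "grip_force": force on a finger pad.
Only numpy, scipy, OpenCV 4.12 (cv2) and the standard library are available. Lean on these libraries where they do the work, as an engineer would, in place of code of your own. Each camera call takes 0.05 s, during which the arm holds its last target. There are 200 camera calls.

## Working session

There is one attempt and no reset: what is moved stays moved. The work goes in short steps, Python scripts to look and compute and a tool call to move; the robot and the scene stay as the last step left them, time stands still between calls to the robot, and variables do not carry over. Pictures are saved under pics/ and viewed, at most 14 in all, crops included, and the job is handed in when it is done.

Besides the shell and the picture viewer there is one more tool, called after ">>>" by a JSON object that holds its "api" and its "payload". drive_tool: Moves the arm, as the interface text tells. Its arguments: {"type":"object","properties":{"fingers":{"type":"array"},"offset":{"type":"array"},"rotation":{"type":"array"},"force":{"type":"number"}},"required":["fingers","offset","rotation"]}

```bash
ls; mkdir -p pics
python3 - <<'E'
from bench import manip
import cv2,numpy as np,pickle
ims={}
for n in ["scene","side","wrist"]:
    p=manip.read_camera(n); ims[n]=p
    print(n,p['eye'],np.round(p['rotation'],3).tolist(),np.round(p['intrinsics'],1).tolist(),[k for k in p])
    if n!="wrist": cv2.imwrite(f"pics/{n}0.png",p['color'])
    for t in ["tin0","offcut3","tray","tray_handle","bin","crate","mat","tape","gaugebox"]:
        r=manip.cut_out(p,t)
        print(t,[(np.round(d['at']).tolist(),round(d['confidence'],2),int(d['mask'].sum())) for d in r])
s=manip.observe(); print(s['time'],s['position'],np.round(s['eef_rot'],3).tolist())
E
```

```text
pics
scene [0.88787282 0.40052963 0.88460782] [[-0.762, -0.537, 0.363], [0.648, -0.618, 0.446], [-0.015, 0.575, 0.818]] [[450.6, 0.0, 326.8], [0.0, 450.6, 240.9], [0.0, 0.0, 1.0]] ['color', 'intrinsics', 'eye', 'rotation', 'shot']
tin0 [([346.0, 357.0], 0.92, 1378), ([230.0, 239.0], 0.89, 952), ([301.0, 323.0], 0.74, 1274), ([258.0, 276.0], 0.74, 1185)]
offcut3 [([346.0, 280.0], 0.91, 493), ([328.0, 205.0], 0.9, 288), ([322.0, 255.0], 0.62, 424), ([334.0, 268.0], 0.61, 489), ([330.0, 294.0], 0.28, 1778)]
tray [([355.0, 251.0], 0.59, 4697), ([334.0, 266.0], 0.29, 461)]
tray_handle [([350.0, 252.0], 0.97, 4586)]
bin [([242.0, 154.0], 0.88, 2887), ([321.0, 257.0], 0.58, 390)]
crate [([487.0, 379.0], 0.68, 10258), ([350.0, 251.0], 0.66, 4590)]
mat [([330.0, 296.0], 0.82, 1600)]
tape [([284.0, 236.0], 0.96, 470), ([330.0, 295.0], 0.37, 1756)]
gaugebox [([373.0, 327.0], 0.94, 758)]
side [0.42562919 1.05859041 0.96897911] [[-0.996, 0.048, -0.08], [-0.093, -0.629, 0.772], [-0.013, 0.776, 0.631]] [[583.4, 0.0, 313.6], [0.0, 583.4, 246.5], [0.0, 0.0, 1.0]] ['color', 'intrinsics', 'eye', 'rotat
[... 722 characters left out ...]
, 0.0, 322.1], [0.0, 359.4, 239.3], [0.0, 0.0, 1.0]] ['color', 'intrinsics', 'eye', 'rotation', 'shot']
tin0 [([340.0, 15.0], 0.76, 2047), ([335.0, 384.0], 0.74, 3808), ([363.0, 300.0], 0.64, 5443)]
offcut3 [([224.0, 245.0], 0.81, 2637), ([215.0, 204.0], 0.77, 2861), ([130.0, 344.0], 0.72, 1790), ([205.0, 160.0], 0.64, 2984)]
tray [([150.0, 210.0], 0.92, 26145)]
tray_handle [([146.0, 211.0], 0.89, 26520)]
bin [([127.0, 459.0], 0.88, 1975)]
crate []
mat [([272.0, 142.0], 0.68, 8826)]
tape [([252.0, 342.0], 0.94, 2844), ([150.0, 211.0], 0.43, 26516)]
gaugebox [([231.0, 28.0], 0.83, 4209)]
1.5 [6.50015081e-01 2.81031285e-06 2.39327701e-01] [[-0.0, 1.0, 0.0], [1.0, 0.0, -0.0], [-0.0, 0.0, -1.0]]
```

View pics/scene0.png

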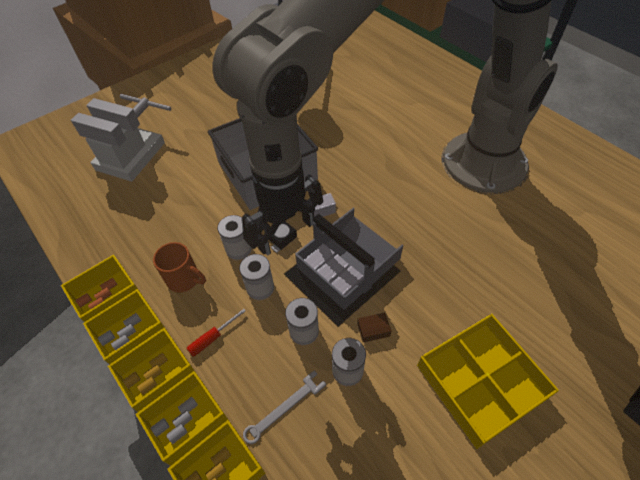

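View pics/side0.png

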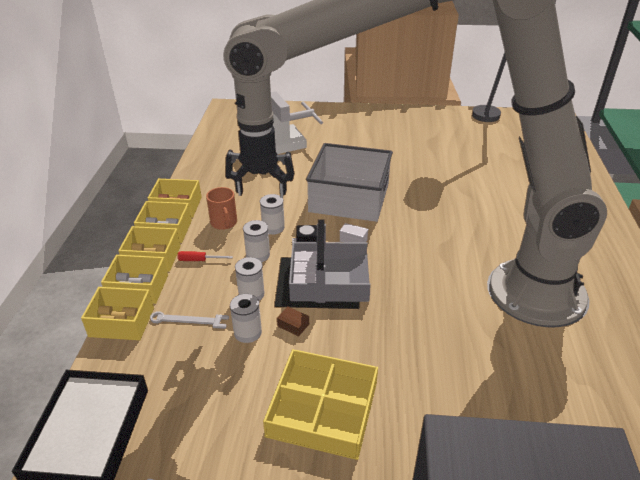

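```bash
cat > h.py <<'E'
from bench import manip
import cv2,numpy as np
from scipy.optimize import minimize
def proj(p,X):
    c=(np.atleast_2d(X)-p['eye'])@np.array(p['rotation']); c=c*[1,-1,-1]
    q=c@np.array(p['intrinsics']).T
    return q[:,:2]/q[:,2:]
def ray(p,uv,z):
    d=np.array(p['rotation'])@(np.linalg.inv(p['intrinsics'])@[uv[0],uv[1],1]*[1,-1,-1])
    return p['eye']+d*(z-p['eye'][2])/d[2]
def box(x0,x1,y0,y1,z0,z1): return np.array([[x,y,z] for x in(x0,x1) for y in(y0,y1) for z in(z0,z1)])/1e3
a=np.linspace(0,2*np.pi,24,endpoint=False)
TIN=[np.array([[.031*np.cos(t),.031*np.sin(t),z] for t in a for z in(0,.09)])]
OFF=[box(-32.5,32.5,-18,18,0,36)]
BIN=[box(-100,100,-100,100,0,110)]
CRATE=[box(-90,90,-90,90,0,50)]
GB=[box(-30,30,-22.5,22.5,0,28)]
TRAY=[np.vstack([box(-70,70,-77,77,0,55),box(-115,-114,-77,77,25,55)]),box(-8,8,-81,81,101,123),box(-11,11,-81,-73,0,123),box(-11,11,73,81,0,123)]
def sil(p,parts,x,y,yaw,z=0,S=3):
    m=np.zeros((480*S,640*S),np.uint8); c,s=np.cos(yaw),np.sin(yaw)
    for P in parts:
        X=P@np.array([[c,s,0],[-s,c,0],[0,0,1]])+[x,y,z]
        cv2.fillConvexPoly(m,cv2.convexHull(np.round(proj(p,X)*S+S/2).astype(np.int32)),1)
    return m>0
def hull(m):
    m=m.astype(np.uint8); n,l,st,_=cv2.connectedComponentsWithStats(m); k=1+np.argmax(st[1:,4]); m=(l==k).astype(np.uint8)
    c=cv2.findContours(m,0,2)[0]; o=np.zeros_like(m); cv2.fillConvexPoly(o,cv2.convexHull(np.vstack(c)),1); return o>0
def fit(obs,parts,x0,yaws=(0,),z=0,S=3,dohull=True):
    """obs: list of (picture, mask)"""
    M=[(p,cv2.resize((hull(m) if dohull else m).astype(np.uint8),None,fx=S,fy=S,interpolation=0)>0) for p,m in obs]
    def f(v):
        return sum(1-(lambda a:(a&m).sum()/(a|m).sum())(sil(p,parts,v[0],v[1],v[2]*10,z,S)) for p,m in M)/len(M)
    best=None
    for y in yaws:
        r=minimize(f,[x0[0],x0[1],y/10],method='Nelder-Mead',options=dict(initial_simplex=[[x0[0],x0[1],y/10],[x0[0]+.02,x0[1],y/10],[x0[0],x0[1]+.02,y/10],[x0[0],x0[1],y/10+.03]],maxfev=150))
        if best is None or r.fun<best.fun: best=r
    return np.array([best.x[0],best.x[1],best.x[2]*10]),best.fun
def cut(p,t,c=.5): return [d for d in manip.cut_out(p,t) if d['confidence']>c]
E
cat > m1.py <<'E'
from h import *
P={n:manip.read_camera(n) for n in("scene","side","wrist")}
def pr(n,r): print(n,np.round(r[0],4),'deg',round(np.degrees(r[0][2]),1),'err',round(r[1],3),flush=True)
for t,mod,zc,yw in [("tin0",TIN,.045,(0,)),("offcut3",OFF,.018,(0,.8,1.57,2.4)),("gaugebox",GB,.014,(0,.8,1.6,2.4))]:
    for n in P:
        for d in cut(P[n],t,.6):
            x0=ray(P[n],d['at'],zc); pr(t+' '+n,fit([(P[n],d['mask'])],mod,x0,yw))
for n in("side","scene"):
  for t,mod,zc in [("bin",BIN,.055),("crate",CRATE,.025),("tray",TRAY,.03)]:
    d=cut(P[n],t)
    if d: pr(t+' '+n,fit([(P[n],d[0]['mask'])],mod,ray(P[n],d[0]['at'],zc),(0,.4,-.4,.75) if t!='tray' else (0,.4,-.4),.003 if t=='tray' else 0,dohull=t!='tray'))
  d=cut(P[n],'tape'); print('tape',n,[ray(P[n],e['at'],.015) for e in d[:1]])
E
python3 m1.py
```

```text
tin0 scene [ 0.6915 -0.0836  0.0906] deg 5.2 err 0.045
tin0 scene [ 0.6703 -0.2037  0.4325] deg 24.8 err 0.081
tin0 scene [0.6679 0.1837 0.1305] deg 7.5 err 0.035
tin0 side [ 0.6904 -0.0834  0.241 ] deg 13.8 err 0.078
tin0 side [ 0.6819  0.0597 -0.2467] deg -14.1 err 0.136
tin0 side [ 0.6684 -0.2048 -0.1558] deg -8.9 err 0.081
tin0 side [0.6687 0.1851 0.1388] deg 8.0 err 0.045
tin0 wrist [ 0.6662 -0.1882  0.0598] deg 3.4 err 0.26
tin0 wrist [0.6807 0.0642 0.2931] deg 16.8 err 0.026
tin0 wrist [0.6672 0.1869 0.0986] deg 5.6 err 0.02
offcut3 scene [ 0.5435 -0.0063  0.1413] deg 8.1 err 0.247
offcut3 scene [ 0.4392 -0.1539  0.492 ] deg 28.2 err 0.352
offcut3 scene [0.5244 0.4182 1.9368] deg 111.0 err 0.898
offcut3 scene [0.5353 0.0382 0.2254] deg 12.9 err 0.298
offcut3 scene [ 0.5395 -0.0522  3.4132] deg 195.6 err 0.328
offcut3 side [0.5597 0.003  0.0903] deg 5.2 err 0.614
offcut3 side [ 0.5604 -0.0289  0.1137] deg 6.5 err 0.505
offcut3 wrist [0.5422 0.0476 3.2132] deg 184.1 err 0.088
offcut3 wrist [ 0.5493 -0.042   0.0605] deg 3.5 err 0.091
offcut3 wrist [5.468e-01 2.900e-03 3.177e+00] deg 182.0 err 0.081
gaugebox scene [ 0.5698  0.1556 -0.4772] deg -27.3 err 0.047
gaugebox wrist [ 0.5681  0.1583 -0.4635] deg -26.6 err 0.019
bin side [ 0.466  -0.3681  1.3889] deg 79.6 err 0.042
crate side [ 0.4843  0.3723 -0.1805] deg -10.3 err 0.019
tray side [5.215e-01 3.000e-04 6.930e-02] deg 4.0 err 0.184
tape side [array([ 0.5778135 , -0.15881716,  0.015     ])]
bin scene [ 0.4927 -0.3749  1.2132] deg 69.5 err 0.67
crate scene [ 0.4851  0.3711 -0.179 ] deg -10.3 err 0.011
tray scene [ 0.5109  0.3748 -0.22  ] deg -12.6 err 0.123
tape scene [array([ 0.57053875, -0.14925981,  0.015     ])]
```

The pictures show four tins in a row: scene pixels (346,357), (301,323), (258,276) and (230,239). The tray, with three offcuts, is on its mat. One loose offcut lies between tray and bin at side (356,234). The crate is at the front left and the bin at the right. I'll start with the tin nearest the crate.

>>> {"api": "drive_tool", "payload": {"fingers": [0,0,0,0,0,0,0,0,0,0,0,0], "offset": [[37,3,0],[37,3,0],[37,4,0],[37,4,0],[37,3,10],[0,0,35],[0,0,35],[0,0,35],[0,0,35],[0,0,27],[0,0,0],[0,0,0]], "rotation": [[0,0,0],[0,0,0],[0,0,0],[0,0,0],[0,0,0],[0,0,0],[0,0,0],[0,0,0],[0,0,0],[0,0,0],[0,0,0],[0,0,0]], "force": 50}}

```text
time: 3.5
position: [0.666, 0.1848, 0.061]
eef_rot: [[-0.0, 1.0, -0.003], [1.0, 0.0, -0.001], [-0.001, -0.003, -1.0]]
ft_force: [-0.3, -0.1, 0.3]
width: 0.0854
grip_force: 0.0
```

>>> {"api": "drive_tool", "payload": {"fingers": [1,1,1,1,1,1,1,1,1,1,1,1,1,1,1,1,1,1,1,1], "offset": [[0,0,0],[0,0,0],[0,0,0],[0,0,0],[0,0,0],[0,0,-20],[0,0,-20],[0,0,-20],[0,0,-20],[0,0,-20],[0,0,-20],[36,3,0],[37,3,0],[37,3,0],[37,3,0],[37,3,0],[37,3,0],[36,3,0],[0,0,0],[0,0,0]], "rotation": [[0,0,0],[0,0,0],[0,0,0],[0,0,0],[0,0,0],[0,0,-0.102],[0,0,-0.102],[0,0,-0.102],[0,0,-0.102],[0,0,-0.102],[0,0,-0.101],[0,0,0],[0,0,0],[0,0,0],[0,0,0],[0,0,0],[0,0,0],[0,0,0],[0,0,0],[0,0,0]]}}

```text
time: 5.17
position: [0.5339, 0.4116, 0.1831]
eef_rot: [[-0.579, 0.815, -0.0], [0.815, 0.579, 0.002], [0.002, 0.001, -1.0]]
ft_force: [0.9, -0.9, -2.2]
width: 0.0608
grip_force: 55.3
```

```bash
cat > look.py <<'E'
from h import *
import sys
P={n:manip.read_camera(n) for n in("scene","side")}
for n in P:
    for d in cut(P[n],'tin0',.4):
        r=fit([(P[n],d['mask'])],TIN,ray(P[n],d['at'],.045)); print('tin',n,np.round(r[0][:2],4),round(r[1],3))
s=manip.observe(); print(round(s['time'],2),np.round(s['position'],4),round(s['width'],4),round(s['grip_force'],1),np.round(s['ft_force'],1),np.round(s['joints'],2))
E
python3 look.py
```

```text
tin scene [0.6822 0.0616] 0.032
tin scene [0.4841 0.4061] 0.282
tin scene [ 0.6918 -0.0842] 0.032
tin scene [ 0.668  -0.2052] 0.035
tin side [0.5473 0.3215] 0.165
tin side [0.6817 0.0628] 0.035
tin side [ 0.703  -0.0859] 0.347
5.37 [0.5383 0.4055 0.1826] 0.0608 55.3 [ 0.5 -1.  -2.7] [-0.56  0.49 -0.22  1.53  0.11  1.13 -0.19]
```

>>> {"api": "drive_tool", "payload": {"fingers": [1,1,1,1,1,1,1,0,0,0,0,0,0,0,0,0,0,0,0,0], "offset": [[3,-1,25],[0,0,30],[0,0,30],[0,0,20],[0,0,9],[0,0,0],[0,0,0],[0,0,0],[0,0,0],[0,0,0],[0,0,-30],[0,0,-35],[0,0,-35],[0,0,-20],[-36,-8,0],[-37,-8,0],[-37,-8,0],[-37,-8,0],[-37,-8,0],[-37,-8,0]], "rotation": [[0,0,0],[0,0,0],[0,0,0],[0,0,0],[0,0,0],[0,0,0],[0,0,0],[0,0,0],[0,0,0],[0,0,0],[0,0,0],[0,0,0],[0,0,0],[0,0,0],[0,0,0],[0,0,0],[0,0,0],[0,0,0],[0,0,0],[0,0,0]]}}

```text
time: 7.03
position: [0.6225, 0.1992, 0.1887]
eef_rot: [[-0.574, 0.819, 0.001], [0.819, 0.574, 0.0], [-0.0, 0.001, -1.0]]
ft_force: [0.6, -0.2, 1.0]
width: 0.0855
grip_force: 0.0
```

```bash
python3 look.py
```

```text
tin scene [0.5335 0.4072] 0.042
tin scene [0.6824 0.0613] 0.031
tin scene [ 0.6689 -0.2039] 0.038
tin scene [ 0.6908 -0.0849] 0.031
tin side [0.6816 0.0634] 0.088
tin side [ 0.6856 -0.0836] 0.745
tin side [0.5357 0.4023] 0.108
tin side [0.4396 0.4416] 0.803
tin side [ 0.6586 -0.2698] 0.746
7.23 [0.6226 0.199  0.1884] 0.0852 0.0 [ 0.5  0.8 -0.1] [-0.26  0.45 -0.16  1.58  0.08  1.12  0.17]
```

>>> {"api": "drive_tool", "payload": {"fingers": [0,0,0,0,0,0,0,0,0,1,1,1,1,1,1,1,1,1,1,1], "offset": [[-36,-7,0],[-37,-7,0],[-37,-8,0],[-36,-8,0],[0,0,36],[0,0,36],[0,0,36],[0,0,18],[0,0,0],[0,0,0],[0,0,0],[0,0,0],[0,0,0],[0,0,0],[0,0,-25],[0,0,-35],[0,0,-35],[0,0,-30],[36,1,0],[36,1,0]], "rotation": [[0,0,0],[0,0,0],[0,0,0],[0,0,0],[0,0,0],[0,0,0],[0,0,0],[0,0,0],[0,0,0],[0,0,0],[0,0,0],[0,0,0],[0,0,0],[0,0,0],[0,0,0],[0,0,0],[0,0,0],[0,0,0],[0,0,0],[0,0,0]]}}

```text
time: 8.9
position: [0.6437, 0.1216, 0.1905]
eef_rot: [[-0.568, 0.823, 0.007], [0.823, 0.568, -0.0], [-0.004, 0.005, -1.0]]
ft_force: [-0.2, 1.8, -3.3]
width: 0.0608
grip_force: 55.6
```

```bash
python3 -c "
from h import *
s=manip.observe(); print(round(s['time'],2),np.round(s['position'],4),round(s['width'],4),round(s['grip_force'],1),np.round(s['ft_force'],1),np.round(s['joints'],2))
"
```

```text
8.9 [0.6437 0.1216 0.1905] 0.0608 55.6 [-0.2  1.8 -3.3] [-0.15  0.44 -0.14  1.58  0.07  1.12  0.3 ]
```

>>> {"api": "drive_tool", "payload": {"fingers": [1,1,1,1,1,1,1,1,1,1,1,1,1], "offset": [[36,1,0],[36,1,0],[36,1,0],[36,1,0],[36,2,0],[36,2,0],[36,2,0],[36,2,0],[35,1,0],[34,1,0],[0,0,0],[0,0,0],[0,0,0]], "rotation": [[0,0,0],[0,0,0],[0,0,0],[0,0,0],[0,0,0],[0,0,0],[0,0,0],[0,0,0],[0,0,0],[0,0,0],[0,0,0],[0,0,0],[0,0,0]]}}

```text
time: 9.98
position: [0.4481, 0.424, 0.1872]
eef_rot: [[-0.574, 0.819, 0.001], [0.819, 0.574, -0.001], [-0.001, -0.0, -1.0]]
ft_force: [0.7, -0.4, -2.3]
width: 0.0609
grip_force: 55.5
```

```bash
python3 look.py
```

```text
tin scene [0.382 0.419] 0.226
tin scene [0.533  0.4078] 0.046
tin scene [ 0.6911 -0.084 ] 0.031
tin scene [ 0.6679 -0.2043] 0.034
tin side [ 0.6686 -0.2058] 0.078
tin side [0.5369 0.4036] 0.11
tin side [0.4489 0.3287] 0.157
tin side [ 0.6913 -0.0825] 0.04
10.18 [0.4491 0.4231 0.1872] 0.0604 55.5 [ 1.2 -0.4 -3. ] [-0.62  0.39 -0.26  1.67  0.11  1.09 -0.31]
```

>>> {"api": "drive_tool", "payload": {"fingers": [1,1,1,1,1,1,1,0,0,0,0,0,0,0,0,0,0,0,0,0], "offset": [[0,0,30],[0,0,30],[0,0,30],[0,0,20],[0,0,9],[0,0,0],[0,0,0],[0,0,0],[0,0,0],[0,0,0],[0,0,-30],[0,0,-35],[0,0,-35],[0,0,-20],[-37,-6,0],[-37,-6,0],[-37,-6,0],[-37,-6,0],[-37,-6,0],[-37,-6,0]], "rotation": [[0,0,0],[0,0,0],[0,0,0],[0,0,0],[0,0,0],[0,0,0],[0,0,0],[0,0,0],[0,0,0],[0,0,0],[0,0,0],[0,0,0],[0,0,0],[0,0,0],[0,0,0],[0,0,0],[0,0,0],[0,0,0],[0,0,0],[0,0,0]]}}

```text
time: 11.85
position: [0.5465, 0.2205, 0.1888]
eef_rot: [[-0.574, 0.819, 0.001], [0.819, 0.574, 0.0], [-0.0, 0.001, -1.0]]
ft_force: [0.7, 0.2, 0.3]
width: 0.0851
grip_force: 0.0
```

>>> {"api": "drive_tool", "payload": {"fingers": [0,0,0,0,0,0,0,0,0,0,0], "offset": [[-37,-6,0],[-37,-6,0],[-37,-6,0],[-37,-6,0],[-37,-7,0],[-37,-6,0],[-37,-7,0],[-37,-6,0],[-36,-7,0],[0,0,0],[0,0,0]], "rotation": [[0,0,0],[0,0,0],[0,0,0],[0,0,0],[0,0,0],[0,0,0],[0,0,0],[0,0,0],[0,0,0],[0,0,0],[0,0,0]]}}

```text
time: 12.77
position: [0.6898, -0.0866, 0.1881]
eef_rot: [[-0.569, 0.822, 0.0], [0.822, 0.569, -0.002], [-0.001, -0.001, -1.0]]
ft_force: [-0.1, 1.0, 0.2]
width: 0.0851
grip_force: 0.0
```

```bash
python3 look.py
```

```text
tin scene [ 0.6558 -0.1935] 0.69
tin scene [0.5497 0.0491] 0.572
tin scene [0.4457 0.4218] 0.075
tin scene [ 0.6914 -0.0839] 0.032
tin scene [0.5335 0.407 ] 0.041
tin side [0.537  0.4036] 0.113
tin side [ 0.6906 -0.0822] 0.061
tin side [ 0.6676 -0.205 ] 0.067
tin side [0.4494 0.4165] 0.102
12.97 [ 0.6894 -0.0799  0.1885] 0.0854 0.0 [-0.   0.8 -0.7] [ 0.1   0.51 -0.07  1.47  0.03  1.16  0.64]
```

>>> {"api": "drive_tool", "payload": {"fingers": [0,0,0,0,0,1,1,1,1,1,1,1,1,1,1,1,1,1,1,1], "offset": [[-3,0,36],[0,0,36],[0,0,36],[0,0,18],[0,0,0],[0,0,0],[0,0,0],[0,0,0],[0,0,0],[0,0,0],[0,0,-25],[0,0,-35],[0,0,-35],[0,0,-30],[36,7,0],[36,7,0],[36,7,0],[36,8,0],[36,8,0],[36,8,0]], "rotation": [[0,0,0],[0,0,0],[0,0,0],[0,0,0],[0,0,0],[0,0,0],[0,0,0],[0,0,0],[0,0,0],[0,0,0],[0,0,0],[0,0,0],[0,0,0],[0,0,0],[0,0,0],[0,0,0],[0,0,0],[0,0,0],[0,0,0],[0,0,0]]}}

```text
time: 14.63
position: [0.603, 0.1191, 0.1874]
eef_rot: [[-0.573, 0.819, 0.0], [0.819, 0.573, -0.0], [-0.0, -0.0, -1.0]]
ft_force: [1.5, 0.2, -2.1]
width: 0.0608
grip_force: 55.4
```

>>> {"api": "drive_tool", "payload": {"fingers": [1,1,1,1,1,1,1,1,1], "offset": [[36,8,0],[36,8,0],[36,8,0],[36,8,0],[35,8,0],[34,7,0],[0,0,0],[0,0,0],[0,0,0]], "rotation": [[0,0,0],[0,0,0],[0,0,0],[0,0,0],[0,0,0],[0,0,0],[0,0,0],[0,0,0],[0,0,0]]}}

```text
time: 15.38
position: [0.5205, 0.3186, 0.1872]
eef_rot: [[-0.574, 0.819, 0.0], [0.819, 0.574, -0.001], [-0.001, -0.001, -1.0]]
ft_force: [-0.3, -1.2, -2.2]
width: 0.0607
grip_force: 55.3
```

```bash
python3 look.py
```

```text
tin scene [0.4461 0.4216] 0.092
tin scene [0.4664 0.3024] 0.313
tin scene [ 0.6679 -0.2043] 0.059
tin scene [0.5326 0.4073] 0.048
tin side [0.5369 0.4026] 0.113
tin side [ 0.6714 -0.2028] 0.193
tin side [0.531 0.213] 0.177
tin side [0.45   0.4156] 0.102
15.58 [0.5214 0.3175 0.1873] 0.0608 55.3 [-0.4 -0.1 -2.1] [-0.45  0.38 -0.21  1.69  0.09  1.08 -0.08]
```

>>> {"api": "drive_tool", "payload": {"fingers": [1,1,1,1,1,1,1,0,0,0,0,0,0,0,0,0,0,0,0,0], "offset": [[4,1,30],[0,0,30],[0,0,30],[0,0,20],[0,0,9],[0,0,0],[0,0,0],[0,0,0],[0,0,0],[0,0,0],[0,0,-30],[0,0,-35],[0,0,-35],[0,0,-20],[-37,-13,0],[-37,-13,0],[-37,-13,0],[-37,-13,0],[-37,-13,0],[-37,-13,0]], "rotation": [[0,0,0],[0,0,0],[0,0,0],[0,0,0],[0,0,0],[0,0,0],[0,0,0],[0,0,0],[0,0,0],[0,0,0],[0,0,0],[0,0,0],[0,0,0],[0,0,0],[0,0,0],[0,0,0],[0,0,0],[0,0,0],[0,0,0],[0,0,0]]}}

```text
time: 17.25
position: [0.583, 0.0946, 0.1886]
eef_rot: [[-0.574, 0.819, 0.001], [0.819, 0.574, 0.0], [-0.001, 0.001, -1.0]]
ft_force: [0.7, 0.4, -0.5]
width: 0.0858
grip_force: 0.0
```

>>> {"api": "drive_tool", "payload": {"fingers": [0,0,0,0,0,0,0,0,0,0], "offset": [[-37,-13,0],[-37,-13,0],[-37,-13,0],[-37,-13,0],[-37,-13,0],[-37,-12,0],[-37,-12,0],[-35,-12,0],[0,0,0],[0,0,0]], "rotation": [[0,0,0],[0,0,0],[0,0,0],[0,0,0],[0,0,0],[0,0,0],[0,0,0],[0,0,0],[0,0,0],[0,0,0]]}}

```text
time: 18.08
position: [0.6681, -0.2064, 0.1879]
eef_rot: [[-0.569, 0.822, -0.0], [0.822, 0.569, -0.002], [-0.001, -0.001, -1.0]]
ft_force: [0.3, 0.8, -0.2]
width: 0.0851
grip_force: 0.0
```

```bash
python3 look.py
```

```text
tin scene [0.5153 0.3229] 0.051
tin scene [0.533 0.407] 0.058
tin scene [ 0.6689 -0.2064] 0.065
tin scene [0.4468 0.4224] 0.079
tin side [ 0.6692 -0.2032] 0.052
tin side [0.4496 0.4184] 0.101
tin side [0.5373 0.4011] 0.122
tin side [0.5189 0.3189] 0.188
18.28 [ 0.6687 -0.1997  0.1884] 0.0858 0.0 [-0.5 -0.2  0.5] [ 0.24  0.52 -0.02  1.46  0.01  1.16  0.84]
```

>>> {"api": "drive_tool", "payload": {"fingers": [0,0,0,0,0,1,1,1,1,1,1,1,1,1,1,1,1,1,1,1], "offset": [[-4,-2,36],[0,0,36],[0,0,36],[0,0,18],[0,0,0],[0,0,0],[0,0,0],[0,0,0],[0,0,0],[0,0,0],[0,0,-30],[0,0,-40],[0,0,-40],[0,0,-40],[36,7,0],[36,7,0],[36,7,0],[36,7,0],[36,7,0],[36,7,0]], "rotation": [[0,0,0],[0,0,0],[0,0,0],[0,0,0],[0,0,0],[0,0,0],[0,0,0],[0,0,0],[0,0,0],[0,0,0],[0,0,0],[0,0,0],[0,0,0],[0,0,0],[0,0,0],[0,0,0],[0,0,0],[0,0,0],[0,0,0],[0,0,0]]}}

```text
time: 19.95
position: [0.578, -0.0044, 0.2122]
eef_rot: [[-0.573, 0.819, -0.0], [0.819, 0.573, -0.0], [0.0, -0.001, -1.0]]
ft_force: [1.4, -0.2, -2.6]
width: 0.0611
grip_force: 55.9
```

>>> {"api": "drive_tool", "payload": {"fingers": [1,1,1,1,1,1,1,1,1,1,1,1,1], "offset": [[36,7,0],[36,7,0],[36,7,0],[37,8,0],[37,8,0],[37,8,0],[36,8,0],[36,8,0],[36,8,0],[35,8,0],[0,0,0],[0,0,0],[0,0,0]], "rotation": [[0,0,0],[0,0,0],[0,0,0],[0,0,0],[0,0,0],[0,0,0],[0,0,0],[0,0,0],[0,0,0],[0,0,0],[0,0,0],[0,0,0],[0,0,0]]}}

```text
time: 21.03
position: [0.4349, 0.3342, 0.212]
eef_rot: [[-0.574, 0.819, -0.0], [0.819, 0.574, -0.002], [-0.001, -0.001, -1.0]]
ft_force: [0.2, 0.1, -2.3]
width: 0.0607
grip_force: 55.8
```

```bash
python3 look.py
```

```text
tin scene [0.4463 0.4216] 0.088
tin scene [0.5328 0.4067] 0.047
tin scene [0.5157 0.3232] 0.033
tin side [0.537  0.4033] 0.118
tin side [0.4497 0.418 ] 0.108
tin side [0.5185 0.3189] 0.181
tin side [0.4296 0.2101] 0.227
21.23 [0.4358 0.3334 0.2122] 0.0609 55.8 [ 0.8  0.5 -2.4] [-0.48  0.25 -0.3   1.81  0.08  1.1  -0.2 ]
```

>>> {"api": "drive_tool", "payload": {"fingers": [1,1,1,1,1,1,1,1,0,0,0,0,0,0,0,0,0,0,0,0], "offset": [[4,0,35],[0,0,35],[0,0,30],[0,0,25],[0,0,12],[0,0,7],[0,0,0],[0,0,0],[0,0,0],[0,0,0],[0,0,0],[0,0,-30],[0,0,-35],[0,0,-40],[0,0,-40],[-28,-18,-20],[-31,-20,-10],[-31,-20,0],[-31,-20,0],[-31,-20,0]], "rotation": [[0,0,0],[0,0,0],[0,0,0],[0,0,0],[0,0,0],[0,0,0],[0,0,0],[0,0,0],[0,0,0],[0,0,0],[0,0,0],[0,0,0],[0,0,0],[0,0,0],[0,0,0],[0,0,0],[0,0,0],[0,0,0],[0,0,0],[0,0,0]]}}

```text
time: 22.9
position: [0.4399, 0.1561, 0.2442]
eef_rot: [[-0.574, 0.819, 0.002], [0.819, 0.574, 0.001], [-0.001, 0.003, -1.0]]
ft_force: [0.5, -0.4, 0.5]
width: 0.0854
grip_force: 0.0
```

>>> {"api": "drive_tool", "payload": {"fingers": [0,0,0,0,0,0,0,0,0], "offset": [[-31,-20,0],[-31,-20,0],[-31,-20,0],[-31,-20,0],[-31,-20,0],[-31,-20,0],[-28,-18,0],[0,0,0],[0,0,0]], "rotation": [[0,0,0],[0,0,0],[0,0,0],[0,0,0],[0,0,0],[0,0,0],[0,0,0],[0,0,0],[0,0,0]]}}

```text
time: 23.65
position: [0.4494, -0.0989, 0.2436]
eef_rot: [[-0.57, 0.822, 0.001], [0.822, 0.57, -0.0], [-0.001, 0.001, -1.0]]
ft_force: [0.3, 1.2, -0.8]
width: 0.0853
grip_force: 0.0
```

```bash
cat > off.py <<'E'
from h import *
import sys
P={n:manip.read_camera(n) for n in("scene","side","wrist")}
for n in P:
    for d in cut(P[n],'offcut3',.4):
        r=fit([(P[n],d['mask'])],OFF,ray(P[n],d['at'],.018),(0,.5,1,1.5,2,2.5)); print('off',n,np.round(d['at']),round(d['confidence'],2),np.round(r[0],4),round(r[1],3))
    if n!='wrist':
        for d in cut(P[n],'tin0',.4):
            r=fit([(P[n],d['mask'])],TIN,ray(P[n],d['at'],.045)); print('tin',n,np.round(r[0][:2],4),round(r[1],3))
s=manip.observe(); print(round(s['time'],2),np.round(s['position'],4),round(s['width'],4),round(s['grip_force'],1),np.round(s['ft_force'],1),np.round(s['joints'],2))
k=sys.argv[1]
cv2.imwrite(f'pics/w{k}.png',P['wrist']['color']); cv2.imwrite(f'pics/s{k}.png',P['side']['color'])
E
python3 off.py 1
```

```text
off scene [348. 280.] 0.9 [0.5397 0.0395 3.2944] 0.28
off scene [333. 265.] 0.85 [ 0.5379 -0.0069  3.3857] 0.273
off scene [326. 205.] 0.71 [ 0.446  -0.1644 -0.3448] 0.047
off scene [472. 386.] 0.71 [0.5354 0.4175 1.0231] 0.897
off scene [318. 255.] 0.62 [ 0.5439 -0.0511  0.2193] 0.262
tin scene [0.4221 0.3426] 0.053
tin scene [0.5335 0.4073] 0.039
tin scene [0.5152 0.3233] 0.029
tin scene [0.447  0.4215] 0.081
off side [355. 231.] 0.9 [ 0.4461 -0.1661  2.8145] 0.182
off side [304. 268.] 0.74 [ 0.5628 -0.0327  0.1396] 0.488
off side [303. 257.] 0.7 [ 0.5654 -0.0825  3.2558] 0.53
off side [304. 281.] 0.44 [0.5605 0.0139 2.1302] 0.596
tin side [0.4241 0.3312] 0.234
tin side [0.5368 0.402 ] 0.102
tin side [0.4495 0.419 ] 0.109
tin side [0.5185 0.318 ] 0.197
off wrist [455. 176.] 0.95 [0.5293 0.0037 0.0584] 0.606
off wrist [428. 217.] 0.85 [ 0.5468 -0.0387  0.0707] 0.644
off wrist [287. 254.] 0.79 [ 0.4456 -0.1606  2.8044] 0.023
off wrist [480. 138.] 0.55 [0.5165 0.0378 0.842 ] 0.588
24.05 [ 0.4495 -0.0959  0.2433] 0.0852 0.0 [-0.6 -0.  -0. ] [ 0.05  0.05  0.07  1.97 -0.    1.13  0.73]
```

View pics/w1.png

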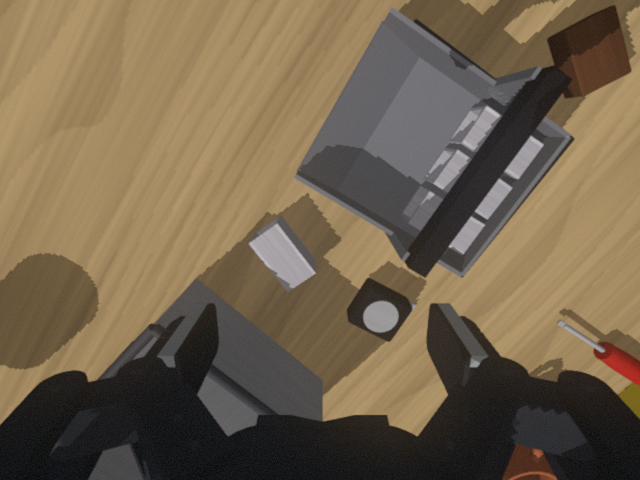

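Only one loose offcut is present, at wrist (283,255). The tray lies at (430,150) with three offcuts beyond the handle, and the tape is at (380,310). I'll work out the tray pose from its corners in this picture while I plan the pick.

```bash
cat > tray.py <<'E'
from h import *
p=manip.read_camera('wrist')
for uv,z in [((388,10),.028),((297,178),.028),((572,138),.058),((462,275),.058)]:
    print(uv,np.round(ray(p,uv,z)[:2],4))
g=cv2.cvtColor(p['color'],cv2.COLOR_BGR2HSV)
d=cut(p,'tray')[0]['mask']
dark=(g[...,2]<45)&cv2.dilate(d.astype(np.uint8),np.ones((9,9)))>0
dark[290:]=0
m=cv2.morphologyEx(dark.astype(np.uint8),cv2.MORPH_OPEN,np.ones((7,7)))
n,l,st,c=cv2.connectedComponentsWithStats(m); k=1+np.argmax(st[1:,4]); b=l==k
cn=max(cv2.findContours(b.astype(np.uint8),0,2)[0],key=cv2.contourArea); bx=cv2.boxPoints(cv2.minAreaRect(cn)); print(np.round(bx),st[k])
r=fit([(p,b)],[box(-8,8,-81,81,101,123)],[.52,0],(-.1,.1,.2),.003); print('bar',np.round(r[0],4),np.degrees(r[0][2]),r[1])
for ww in (30,55):
    T=[np.vstack([box(-70,70,-77,77,0,55),box(-115,-114,-77,77,25,ww)])]+TRAY[1:]
    r=fit([(p,d)],T,r[0],(r[0][2],),.003,dohull=False); print('tray',ww,np.round(r[0],4),np.degrees(r[0][2]),r[1])
print(manip.observe()['time'])
E
python3 tray.py
```

```text
(388, 10) [0.3965 0.0768]
(297, 178) [ 0.4125 -0.0862]
(572, 138) [0.5862 0.0826]
(462, 275) [ 0.594  -0.0674]
[[488. 129.]
 [546.  58.]
 [574.  80.]
 [516. 152.]] [ 495   67   74   69 1968]
bar [ 0.5131  0.0032 -0.0218] -1.247165248889199 0.6859764448096413
tray 30 [0.5184 0.0021 0.0662] 3.7932267743085233 0.1580565295985331
tray 55 [0.519  0.0024 0.0713] 4.086477663463674 0.1493275782206247
24.15
```

>>> {"api": "drive_tool", "payload": {"fingers": [0,0,0,0,0,0,0,0,0], "offset": [[0,0,0],[0,0,0],[0,0,0],[0,0,0],[0,0,0],[0,0,0],[0,0,0],[0,0,0],[0,0,0]], "rotation": [[0,0,-0.1],[0,0,-0.1],[0,0,-0.1],[0,0,-0.1],[0,0,-0.1],[0,0,-0.1],[0,0,-0.028],[0,0,0],[0,0,0]]}}

```text
time: 24.9
position: [0.4494, -0.0967, 0.2433]
eef_rot: [[-0.945, 0.326, 0.0], [0.326, 0.945, -0.0], [-0.0, 0.0, -1.0]]
ft_force: [-0.5, -0.8, -0.1]
width: 0.0854
grip_force: 0.0
```

>>> {"api": "drive_tool", "payload": {"fingers": [0,0,0,0,0,0,0,0,0,1,1,1,1,1,1], "offset": [[-9,-31,20],[-8,-31,20],[0,0,35],[0,0,35],[0,0,35],[0,0,35],[0,0,30],[0,0,15],[0,0,0],[0,0,0],[0,0,0],[0,0,0],[0,0,0],[0,0,0],[0,0,0]], "rotation": [[0,0,0],[0,0,0],[0,0,0],[0,0,0],[0,0,0],[0,0,0],[0,0,0],[0,0,0],[0,0,0],[0,0,0],[0,0,0],[0,0,0],[0,0,0],[0,0,0],[0,0,0]]}}

```text
time: 26.15
position: [0.4467, -0.1614, 0.0198]
eef_rot: [[-0.945, 0.326, 0.003], [0.326, 0.945, -0.001], [-0.003, 0.0, -1.0]]
ft_force: [-0.6, 0.2, 6.7]
width: 0.0349
grip_force: 51.4
```

>>> {"api": "drive_tool", "payload": {"fingers": [1,1,1,1,1,1,1,1,1,1,1,1,1,1], "offset": [[0,0,-32],[0,0,-33],[0,0,-33],[0,0,-32],[-2,32,0],[-2,32,0],[-2,32,0],[-2,32,0],[-3,31,0],[0,0,20],[0,0,35],[0,0,30],[0,0,20],[0,0,0]], "rotation": [[0,0,-0.1],[0,0,-0.1],[0,0,-0.1],[0,0,-0.1],[0,0,0],[0,0,0],[0,0,0],[0,0,0],[0,0,0],[0,0,0],[0,0,0],[0,0,0],[0,0,0],[0,0,0]]}}

```text
time: 27.32
position: [0.4445, -0.0015, 0.0414]
eef_rot: [[-0.998, -0.069, -0.002], [-0.069, 0.998, -0.0], [0.002, 0.0, -1.0]]
ft_force: [0.6, 0.3, -0.5]
width: 0.0353
grip_force: 52.7
```

>>> {"api": "drive_tool", "payload": {"fingers": [0,0,0,0,0,0,0,0,0,0,0,0,0,0,0,0,0,0,0,0], "offset": [[0,0,0],[0,0,0],[0,0,0],[0,0,0],[0,0,-30],[0,0,-40],[0,0,-40],[0,0,-40],[0,0,-40],[0,0,-40],[0,0,0],[0,0,0],[0,0,0],[0,0,0],[0,0,0],[0,0,0],[0,0,0],[0,0,0],[0,0,0],[0,0,0]], "rotation": [[0,0,0],[0,0,0],[0,0,0],[0,0,0],[0,0,0],[0,0,0],[0,0,0.12],[0,0,0.12],[0,0,0.12],[0,0,0.12],[0,0,0.12],[0,0,0.12],[0,0,0.12],[0,0,0.12],[0,0,0.12],[0,0,0.12],[0,0,0.12],[0,0,0.12],[0,0,0.12],[0,0,0]]}}

```text
time: 28.98
position: [0.4451, -0.0017, 0.274]
eef_rot: [[-0.077, 0.997, 0.001], [0.997, 0.077, -0.0], [-0.0, 0.001, -1.0]]
ft_force: [0.1, -1.0, -0.0]
width: 0.0848
grip_force: 0.0
```

```bash
python3 off.py 2
cat > ik.py <<'E'
import numpy as np
from scipy.optimize import least_squares
from scipy.spatial.transform import Rotation as R
LO=np.array([-2.82,-.49,-1.37,0,-1.36,.23,-2.94]);HI=np.array([2.82,2.23,1.46,2.46,4.5,2,2.94])
def fk(q,k):
    h,a,b,d,e1,e2,e3=k
    r=R.from_rotvec([0,0,-q[0]]); p=np.array([0,0,h])
    r=r*R.from_rotvec([0,q[1],0]); p=p+r.apply([e1,0,a])
    r=r*R.from_rotvec([0,0,-q[2]])*R.from_rotvec([0,q[3],0]); p=p+r.apply([e2,0,b])
    r=r*R.from_rotvec([0,0,-q[4]])*R.from_rotvec([0,q[5],0]); p=p+r.apply([e3,0,d])
    return p,r*R.from_rotvec([0,0,-q[6]])
Q=np.array([[-.099,.398,.045,1.537,-.019,1.207,-.051],[-.56,.49,-.22,1.53,.11,1.13,-.19],[-.26,.45,-.16,1.58,.08,1.12,.17],[-.62,.39,-.26,1.67,.11,1.09,-.31],[.1,.51,-.07,1.47,.03,1.16,.64],[.05,.05,.07,1.97,0,1.13,.73],[.24,.52,-.02,1.46,.01,1.16,.84]])
X=np.array([[.65,0,.239],[.5383,.4055,.1826],[.6226,.199,.1884],[.4491,.4231,.1872],[.6894,-.0799,.1885],[.4495,-.0959,.2433],[.6687,-.1997,.1884]])
s=least_squares(lambda k:np.r_[np.concatenate([fk(q,k)[0]-x for q,x in zip(Q,X)]),.02*(k-[.33,.45,.45,.36,0,0,0])],[.33,.45,.45,.36,0,0,0])
K=s.x
if __name__=='__main__':
    print(np.round(K,3))
    for q,x in zip(Q,X):
        p,r=fk(q,K); print(np.round((p-x)*1e3,1),np.round(r.as_matrix()[:,[0,2]].T.ravel(),2))
E
python3 ik.py
```

```text
off scene [320. 258.] 0.84 [ 0.5443 -0.0487  3.2707] 0.258
off scene [334. 269.] 0.75 [ 0.5421 -0.0057  0.0895] 0.203
off scene [369. 237.] 0.7 [ 0.4258 -0.0251  1.644 ] 0.346
off scene [350. 281.] 0.68 [0.5372 0.0384 0.1784] 0.273
tin scene [0.5145 0.3237] 0.042
tin scene [0.5331 0.4078] 0.049
tin scene [0.4439 0.4218] 0.105
off side [350. 268.] 0.83 [ 0.4477 -0.0197  0.3807] 0.052
off side [304. 256.] 0.68 [ 0.567  -0.0801  0.1356] 0.486
off side [305. 282.] 0.64 [0.5611 0.0114 2.0916] 0.655
off side [303. 268.] 0.55 [ 0.5659 -0.0331  3.2695] 0.453
tin side [0.5195 0.3212] 0.218
tin side [0.5374 0.4037] 0.116
tin side [0.4249 0.3329] 0.227
tin side [0.4498 0.4182] 0.109
off wrist [431. 202.] 0.89 [ 0.5785 -0.0063  2.0998] 0.525
off wrist [325. 204.] 0.8 [ 0.4454 -0.0045  3.2293] 0.13
off wrist [437. 164.] 0.76 [0.5516 0.0479 0.0993] 0.537
off wrist [431. 243.] 0.61 [ 0.5814 -0.0524  1.996 ] 0.52
29.38 [ 0.4453 -0.0016  0.2734] 0.0853 0.0 [-0.2 -0.5 -0.4] [-0.03  0.   -0.07  1.95  0.    1.19 -0.01]
[-0.09   0.545  0.504  0.234  0.027 -0.276  0.173]
[-20.2  48.7   7.2] [-1.  0.  0. -0.  0. -1.]
[-1.2 10.2 -4. ] [-0.82 -0.57 -0.    0.    0.01 -1.  ]
[ 1.1 17.7 -6.4] [-0.82 -0.57  0.   -0.   -0.   -1.  ]
[ 9.6 10.7 -5.1] [-0.82 -0.57 -0.01  0.    0.   -1.  ]
[-2.4 33.2  2.5] [-0.82 -0.58 -0.01  0.    0.01 -1.  ]
[ 0.2 44.8  6.6] [-0.82 -0.57  0.01 -0.01 -0.   -1.  ]
[ 6.  40.7 -0.6] [-0.81 -0.58 -0.    0.    0.   -1.  ]
```

View pics/w2.png

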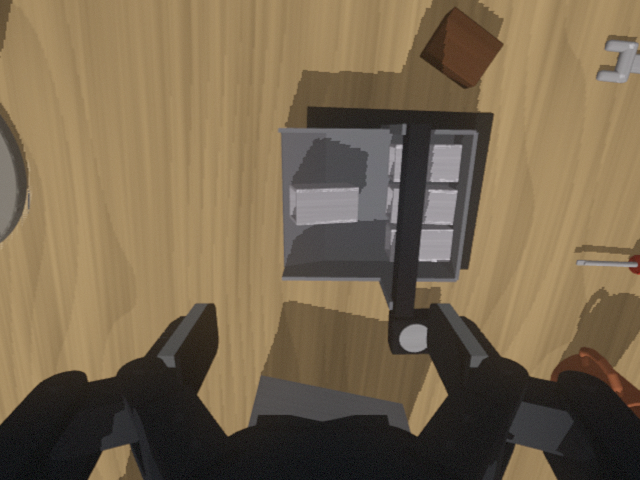

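Offcut3 is now in the tray at (325,205), and the mat corners show at (307,107) and (492,113). I'll compute the mat centre, re-fit the arm model with lateral offsets, and check that the pour can be reached.

```bash
cat > ik.py <<'E'
import numpy as np
from scipy.optimize import least_squares
from scipy.spatial.transform import Rotation as R
LO=np.array([-2.82,-.49,-1.37,0,-1.36,.23,-2.94]);HI=np.array([2.82,2.23,1.46,2.46,4.5,2,2.94])
T0=R.from_matrix([[0,-1,0],[1,0,0],[0,0,1]])
def fk(q,k):
    h=k[0]; o=k[1:].reshape(3,3)
    r=R.from_rotvec([0,0,-q[0]]); p=np.array([0,0,h])
    r=r*R.from_rotvec([0,q[1],0]); p=p+r.apply(o[0])
    r=r*R.from_rotvec([0,0,-q[2]])*R.from_rotvec([0,q[3],0]); p=p+r.apply(o[1])
    r=r*R.from_rotvec([0,0,-q[4]])*R.from_rotvec([0,q[5],0]); p=p+r.apply(o[2])
    r=r*R.from_rotvec([0,0,-q[6]])
    return p,r*T0.inv()
Q=np.array([[-.099,.398,.045,1.537,-.019,1.207,-.051],[-.56,.49,-.22,1.53,.11,1.13,-.19],[-.26,.45,-.16,1.58,.08,1.12,.17],[-.62,.39,-.26,1.67,.11,1.09,-.31],[.1,.51,-.07,1.47,.03,1.16,.64],[.05,.05,.07,1.97,0,1.13,.73],[.24,.52,-.02,1.46,.01,1.16,.84],[-.03,0,-.07,1.95,0,1.19,-.01]])
X=np.array([[.65,0,.239],[.5383,.4055,.1826],[.6226,.199,.1884],[.4491,.4231,.1872],[.6894,-.0799,.1885],[.4495,-.0959,.2433],[.6687,-.1997,.1884],[.4453,-.0016,.2734]])
k0=np.array([.35,0,-.03,.42,0,0,.42,.05,0,.3])
K=least_squares(lambda k:np.r_[np.concatenate([fk(q,k)[0]-x for q,x in zip(Q,X)]),.03*(k-k0)],k0).x
def ik(p,Rm,q0,w=.02):
    f=lambda q:np.r_[(fk(q,K)[0]-p)*5,(R.from_matrix(Rm).inv()*fk(q,K)[1]).as_rotvec(),w*(q-q0)]
    s=least_squares(f,np.clip(q0,LO+.01,HI-.01),bounds=(LO,HI)); q=s.x
    return q,np.linalg.norm(fk(q,K)[0]-p),(R.from_matrix(Rm).inv()*fk(q,K)[1]).magnitude()
E
cat > plan.py <<'E'
from ik import *
print(np.round(K,3),[np.round((fk(q,K)[0]-x)*1e3,1).tolist() for q,x in zip(Q,X)])
def rot(az,th): # tool y = tray x (world az deg), tilt th: tray -x end down
    a=np.radians(az); t=np.radians(th)
    ex=np.array([np.cos(a),np.sin(a),0]); ey=np.array([-np.sin(a),np.cos(a),0]); ez=np.array([0,0,1.])
    x=np.cos(t)*ex+np.sin(t)*ez; z=-np.sin(t)*ex+np.cos(t)*ez   # tray axes
    return np.column_stack([ey,x,-z])
b=np.array([.466,-.368])
for az in (-100.4,79.6,-10.4,169.6):
    q=Q[-1]; 
    for f in np.linspace(0,1,8):
        p=np.r_[(1-f)*np.array([.52,0])+f*b,.32]; da=(az-4+180)%360-180
        q,e,r=ik(p,rot(4+f*da,0),q)
    print('az',az,'level',np.round(q,2),round(e*1e3,1),round(r,3))
    for th in range(10,71,10):
        q,e,r=ik(np.r_[b,.29],rot(az,th),q)
        if th>30: print(th,np.round(q,2),round(e*1e3,1),round(r,3))
E
python3 plan.py
python3 - <<'E'
from h import *
p=manip.read_camera('wrist')
c=[ray(p,u,.003)[:2] for u in ((307,107),(492,113),(468,268))]; print(np.round(c,4))
ex=c[1]-c[0]; print('mat len',np.linalg.norm(ex),'yaw',np.degrees(np.arctan2(ex[1],ex[0])),'dir down',np.degrees(np.arctan2(*(c[2]-c[1])[::-1])))
u=ex/np.linalg.norm(ex); n=np.array([u[1],-u[0]]); print('centre',(c[0]+c[1])/2+n*.09)
d=cut(p,'bin',.3); print([(e['at'],e['confidence']) for e in d])
E
```

```text
[ 0.263  0.007 -0.022  0.519  0.001 -0.024  0.47  -0.003  0.002  0.333] [[0.5, -0.6, -1.3], [-2.7, 2.6, -0.3], [-0.4, -1.5, -2.6], [3.8, -3.3, 1.8], [-0.2, 2.2, 2.7], [-1.3, -1.7, -0.6], [0.9, 0.7, 0.2], [1.2, 2.0, 0.2]]
az -100.4 level [ 1.01  0.29 -0.53  1.54  0.15  1.36  1.85] 0.0 0.0
40 [ 0.66  0.24 -0.52  1.84  0.87  1.27  1.19] 0.0 0.0
50 [ 0.57  0.28 -0.51  1.89  1.04  1.35  1.02] 0.0 0.0
60 [ 0.48  0.34 -0.49  1.93  1.19  1.46  0.87] 0.0 0.0
70 [ 0.4   0.41 -0.46  1.97  1.31  1.59  0.74] 0.0 0.0
az 79.6 level [ 0.52 -0.04 -0.06  2.37  2.04  0.23  2.94] 63.2 0.94
40 [ 1.8   0.46 -1.37  2.25  1.9   0.23  2.94] 107.0 1.138
50 [ 1.79  0.54 -1.37  2.22  1.84  0.23  2.94] 120.3 1.198
60 [ 1.78  0.62 -1.37  2.2   1.76  0.23  2.94] 132.8 1.262
70 [ 1.77  0.68 -1.37  2.17  1.68  0.23  2.94] 144.3 1.33
az -10.4 level [ 1.44  0.6  -1.37  1.49  0.63  1.57  2.94] 7.5 0.111
40 [ 1.87  0.2  -1.37  2.1   0.55  0.32  2.94] 39.0 0.233
50 [ 1.89  0.22 -1.37  2.13  0.57  0.23  2.94] 43.4 0.247
60 [ 1.89  0.25 -1.37  2.11  0.57  0.23  2.94] 48.3 0.345
70 [ 1.89  0.28 -1.37  2.09  0.58  0.23  2.94] 54.2 0.478
az 169.6 level [ 2.1  -0.23 -1.37  2.31  4.5   0.23  2.12] 47.2 0.901
40 [ 2.14 -0.49 -1.37  2.39  4.5   0.23  2.32] 74.1 1.461
50 [ 2.16 -0.49 -1.37  2.39  4.5   0.23  2.43] 82.6 1.6
60 [ 2.18 -0.49 -1.37  2.39  4.5   0.23  2.56] 91.5 1.737
70 [ 2.2  -0.49 -1.37  2.39  4.5   0.23  2.72] 100.7 1.87
[[ 0.4213  0.0935]
 [ 0.6183  0.1032]
 [ 0.6282 -0.074 ]]
mat len 0.19720828334897678 yaw 2.8172672224005666 dir down -86.79461162367699
centre [0.52424512 0.00841373]
[([315.0, 403.0], 0.56)]
```

```bash
sed -i 's/r\*T0.inv()/r*T0/' ik.py; sed -i 's/for az in .*:/for az in (-100.4,79.6):/' plan.py; python3 plan.py | tail -n +2
python3 - <<'E'
from h import *
p=manip.read_camera('wrist')
a,b=[ray(p,u,.126)[:2] for u in ((419,126),(405,305))]; print(a,b,(a+b)/2,np.degrees(np.arctan2(*(a-b)[::-1]))-90)
d=cut(p,'tray')[0]['mask']; r=fit([(p,d)],TRAY,[.519,.0025],(.07,),.003,dohull=False); print(np.round(r[0],4),np.degrees(r[0][2]),r[1])
E
```

```text
az -100.4 level [ 0.29  0.25  0.38  1.58 -0.1   1.33 -1.07] 0.0 0.0
40 [-0.09  0.21  0.37  1.87  0.7   1.12 -1.82] 0.0 0.0
50 [-0.17  0.25  0.37  1.93  0.88  1.16 -2.01] 0.0 0.0
60 [-0.24  0.31  0.38  1.97  1.02  1.22 -2.17] 0.0 0.0
70 [-0.29  0.4   0.4   2.01  1.14  1.29 -2.32] 0.0 0.0
az 79.6 level [ 0.51  0.25  0.1   1.57 -0.03  1.33  2.01] 0.0 0.0
40 [ 0.85  0.54  0.04  1.37 -0.54  1.71  2.33] 0.0 0.0
50 [ 0.91  0.62  0.01  1.33 -0.63  1.81  2.36] 0.0 0.0
60 [ 0.96  0.71 -0.02  1.29 -0.72  1.91  2.37] 0.0 0.0
70 [ 1.    0.79 -0.05  1.27 -0.8   2.    2.36] 0.0 0.0
[0.51141167 0.08086364] [ 0.52293474 -0.06781587] [0.51717321 0.00652388] 4.431720499284978
[0.5203 0.0019 0.0692] 3.963117816489888 0.26574963583058286
```

>>> {"api": "drive_tool", "payload": {"fingers": [0,0,0,0,0,0,0,0,1,1,1,1,1,1,1,1], "offset": [[-1,36,20],[-1,37,20],[0,0,35],[0,0,35],[0,0,35],[0,0,24],[0,0,0],[0,0,0],[0,0,0],[0,0,0],[0,0,0],[0,0,0],[0,0,0],[0,0,0],[0,0,0],[0,0,0]], "rotation": [[0,0,0],[0,0,0],[0,0,0],[0,0,0],[0,0,0],[0,0,0],[0,0,0],[0,0,0],[0,0,0],[0,0,0],[0,0,0],[0,0,0],[0,0,0],[0,0,0],[0,0,0],[0,0,0]], "force": 110}}

```text
time: 30.92
position: [0.5183, 0.0021, 0.1055]
eef_rot: [[-0.078, 0.997, 0.001], [0.997, 0.078, 0.0], [0.0, 0.001, -1.0]]
ft_force: [-1.6, -0.5, 5.7]
width: 0.0141
grip_force: 107.8
```

Run:
```python
from h import *
p=manip.read_camera('side'); cv2.imwrite('pics/g1.png',cv2.resize(p['color'][130:350,200:460],None,fx=3,fy=3)[:600])
s=manip.observe(); print(round(s['time'],2),np.round(s['position'],4),np.round(s['eef_rot'],3).tolist(),round(s['width'],4),round(s['grip_force'],1),np.round(s['ft_force'],1),np.round(s['joints'],2))
```

```text
30.97 [0.5183 0.0021 0.1055] [[-0.079, 0.997, 0.001], [0.997, 0.079, 0.0], [0.0, 0.001, -1.0]] 0.0141 107.8 [-1.1  0.7  6.5] [-0.03  0.31 -0.06  1.99  0.03  0.84 -0.03]
```

View pics/g1.png

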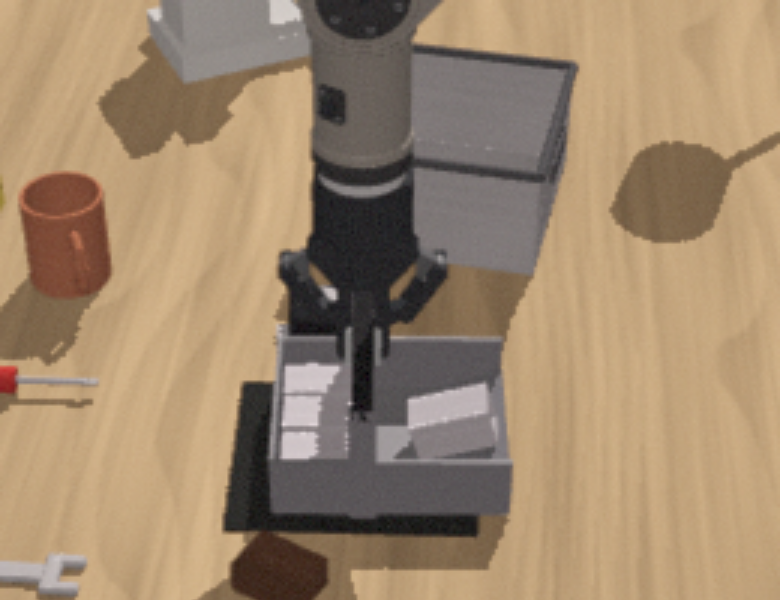

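The jaws hold the bar at (360,370), and all four offcuts are inside the tray. Next I'll lift it, then measure the uncovered mat and work out the rows to the bin.

>>> {"api": "drive_tool", "payload": {"fingers": [1,1,1,1,1,1,1,1,1], "offset": [[0,0,-10],[0,0,-20],[0,0,-30],[0,0,-35],[0,0,-35],[0,0,-35],[0,0,-25],[0,0,0],[0,0,0]], "rotation": [[0,0,0],[0,0,0],[0,0,0],[0,0,0],[0,0,0],[0,0,0],[0,0,0],[0,0,0],[0,0,0]]}}

```text
time: 31.72
position: [0.5178, 0.0021, 0.2948]
eef_rot: [[-0.079, 0.997, 0.001], [0.997, 0.079, 0.0], [-0.0, 0.001, -1.0]]
ft_force: [-0.1, 0.8, -7.4]
width: 0.0143
grip_force: 107.9
```

```bash
cat > mat.py <<'E'
from h import *
MAT=[box(-100,100,-90,90,0,3)]
for n in("side","scene","wrist"):
    p=manip.read_camera(n)
    if n=='side': cv2.imwrite('pics/m1.png',p['color'])
    for d in cut(p,'mat',.4):
        r=fit([(p,d['mask'])],MAT,[.524,.008],(.05,)); print('mat',n,d['confidence'],np.round(r[0],4),np.degrees(r[0][2]),r[1])
    for d in cut(p,'bin',.4):
        r=fit([(p,d['mask'])],BIN,[.466,-.368],(-.18,)); print('bin',n,d['confidence'],np.round(r[0],4),np.degrees(r[0][2]),r[1])
s=manip.observe(); print(round(s['time'],2),np.round(s['position'],4),np.round(s['eef_rot'],3).tolist(),np.round(s['ft_force'],1),np.round(s['torque'],2),np.round(s['joints'],2))
E
python3 mat.py
python3 - <<'E'
from ik import *
def rz(a): return np.array([[-np.sin(a),np.cos(a)],[np.cos(a),np.sin(a)]]) # rows tool x, tool y
n=17; a0=np.radians(4.5); da=np.radians(-104.9)/n; d=np.array([-60,-414.])/n
print([np.round(rz(a0+i*da)@d).astype(int).tolist() for i in range(n)],round(-da,4))
E
```

```text
mat side 0.9 [0.5269 0.0078 0.0332] 1.90239378062019 0.017505470459518557
bin side 0.71 [ 0.4451 -0.3868 -0.0527] -3.0212902292865205 0.4344056379360174
bin side 0.41 [ 0.466 -0.368 -0.18 ] -10.313240312354818 1.0
mat scene 0.74 [0.5264 0.0076 0.0459] 2.6327068568043326 0.09557849665257545
mat wrist 0.62 [0.535  0.0098 0.1242] 7.1187625348145085 0.9506082892887628
bin wrist 0.68 [ 0.5667 -0.4229  0.7338] 42.0458542172774 0.9837293450729707
32.17 [0.5176 0.0021 0.2937] [[-0.079, 0.997, -0.001], [0.997, 0.079, -0.0], [0.0, -0.001, -1.0]] [ 0.1 -0.5 -6.1] [-0.01 -0.05  0.01] [-0.03  0.12 -0.06  1.77  0.01  1.25 -0.02]
[[-24, -5], [-24, -3], [-25, 0], [-24, 2], [-24, 5], [-23, 8], [-22, 10], [-21, 12], [-20, 15], [-18, 17], [-16, 19], [-14, 20], [-12, 22], [-9, 23], [-7, 24], [-4, 24], [-2, 25]] 0.1077
```

View pics/m1.png

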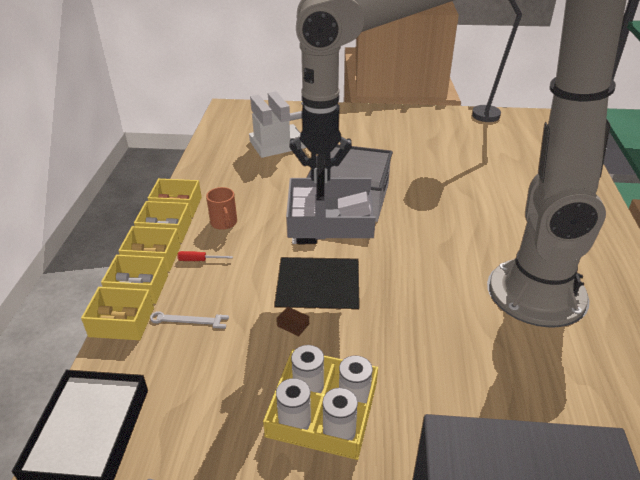

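The mat is clear at (318,282), the tray hangs level, and the four tins stand in the crate at (308,365), (355,375), (293,400) and (340,412). Now I'll swing the tray to the bin.

>>> {"api": "drive_tool", "payload": {"fingers": [1,1,1,1,1,1,1,1,1,1,1,1,1,1,1,1,1,1,1,1], "offset": [[-24,-5,0],[-24,-3,0],[-25,0,0],[-24,2,0],[-24,5,0],[-23,8,0],[-22,10,0],[-21,12,0],[-20,15,0],[-18,17,0],[-16,19,0],[-14,20,0],[-12,22,0],[-9,23,0],[-7,24,0],[-4,24,0],[-2,25,0],[0,0,0],[0,0,0],[0,0,0]], "rotation": [[0,0,0.1077],[0,0,0.1077],[0,0,0.1077],[0,0,0.1077],[0,0,0.1077],[0,0,0.1077],[0,0,0.1077],[0,0,0.1077],[0,0,0.1077],[0,0,0.1077],[0,0,0.1077],[0,0,0.1077],[0,0,0.1077],[0,0,0.1077],[0,0,0.1077],[0,0,0.1077],[0,0,0.1077],[0,0,0],[0,0,0],[0,0,0]]}}

```text
time: 33.83
position: [0.4599, -0.4112, 0.294]
eef_rot: [[0.984, -0.179, -0.0], [-0.179, -0.984, 0.002], [-0.001, -0.001, -1.0]]
ft_force: [0.8, 0.5, -6.8]
width: 0.0143
grip_force: 108.2
```

Run:
```python
from h import *
p=manip.read_camera('scene'); cv2.imwrite('pics/b1.png',p['color'])
s=manip.observe(); print(round(s['time'],2),np.round(s['position'],4),np.round(s['eef_rot'],3).tolist(),np.round(s['ft_force'],1),np.round(s['torque'],2),np.round(s['joints'],2))
```

```text
33.88 [ 0.4603 -0.4105  0.294 ] [[0.984, -0.178, 0.0], [-0.178, -0.984, 0.002], [-0.0, -0.002, -1.0]] [ 0.3  0.5 -6.3] [ 0.07 -0.02  0.02] [ 0.35  0.32  0.4   1.55 -0.13  1.29 -0.98]
```

View pics/b1.png

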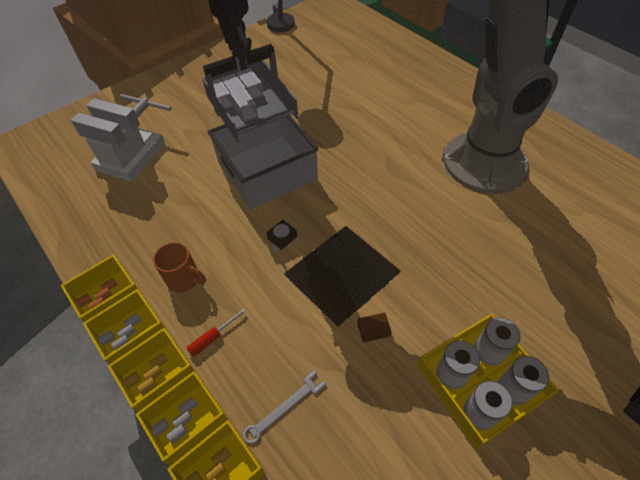

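Run:
```python
from h import *
p=manip.read_camera('scene'); im=p['color'].copy(); q=manip.read_camera('side'); im2=q['color'].copy()
a=np.radians(-10.4); c,s=np.cos(a),np.sin(a)
for P,I in((p,im),(q,im2)):
    for z in(0,.11):
        X=np.array([[.466+c*x-s*y,-.368+s*x+c*y,z] for x,y in((-.1,-.1),(.1,-.1),(.1,.1),(-.1,.1))])
        cv2.polylines(I,[np.round(proj(P,X)).astype(np.int32)],True,(0,0,255),1)
cv2.imwrite('pics/b2.png',np.hstack([cv2.resize(im[30:230,180:350],None,fx=2.3,fy=2.3),cv2.resize(im2[100:300,250:420],None,fx=2.3,fy=2.3)]))
```

```text
(no output)
```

View pics/b2.png

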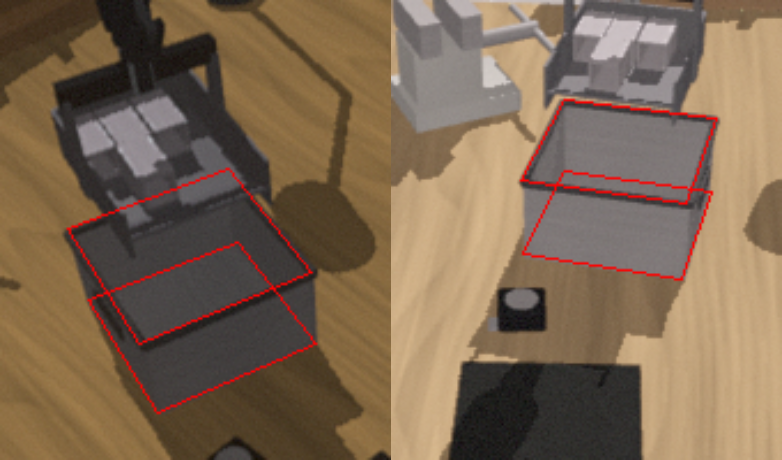

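>>> {"api": "drive_tool", "payload": {"fingers": [1,1,1,1,1,1,1,1,1,1,1,1,1,1,1,1,1,1,1,1], "offset": [[0,0,12],[0,0,12],[0,0,0],[0,0,0],[0,0,0],[0,0,0],[0,0,0],[0,0,0],[0,0,0],[0,0,0],[0,0,0],[0,0,0],[0,0,0],[0,0,0],[0,0,0],[0,0,0],[0,0,0],[0,0,0],[0,0,0],[0,0,0]], "rotation": [[0,0,0],[-0.06,0,0],[-0.06,0,0],[-0.06,0,0],[-0.06,0,0],[-0.06,0,0],[-0.06,0,0],[-0.06,0,0],[-0.06,0,0],[-0.06,0,0],[-0.06,0,0],[-0.06,0,0],[-0.06,0,0],[-0.06,0,0],[-0.06,0,0],[-0.06,0,0],[-0.06,0,0],[-0.06,0,0],[-0.06,0,0],[0,0,0]]}}

```text
time: 35.65
position: [0.4613, -0.4086, 0.2671]
eef_rot: [[0.985, -0.08, -0.155], [-0.174, -0.468, -0.866], [-0.003, 0.88, -0.475]]
ft_force: [-0.6, 0.9, -4.8]
width: 0.0141
grip_force: 109.3
```

>>> {"api": "drive_tool", "payload": {"fingers": [1,1,1,1,1,1,1,1,1,1,1,1], "offset": [[0,0,0],[0,0,0],[0,0,0],[0,0,0],[0,0,0],[0,0,0],[0,0,0],[0,0,0],[0,0,0],[0,0,0],[0,0,0],[0,0,0]], "rotation": [[0,0,0],[0,0,0],[0,0,0],[0,0,0],[0,0,0],[0,0,0],[0,0,0],[0,0,0],[0,0,0],[0,0,0],[0,0,0],[0,0,0]]}}

```text
time: 36.65
position: [0.4597, -0.4119, 0.2705]
eef_rot: [[0.984, -0.085, -0.159], [-0.18, -0.464, -0.868], [-0.0, 0.882, -0.471]]
ft_force: [-0.6, 0.3, -3.9]
width: 0.0143
grip_force: 109.2
```

Run:
```python
from h import *
p=manip.read_camera('scene'); q=manip.read_camera('side')
cv2.imwrite('pics/p1.png',np.hstack([cv2.resize(p['color'][20:230,150:350],None,fx=2,fy=2),cv2.resize(q['color'][60:270,230:430],None,fx=2,fy=2)]))
for P in(p,q): print([(d['at'],round(d['confidence'],2)) for d in cut(P,'offcut3',.3)])
s=manip.observe(); print(round(s['time'],2),np.round(s['position'],4),np.round(s['eef_rot'],3).tolist(),np.round(s['ft_force'],1),np.round(s['torque'],2),np.round(s['joints'],2))
```

```text
[([260.8, 160.1], 0.85), ([245.7, 171.5], 0.57)]
[([321.2, 424.6], 0.65), ([349.6, 183.8], 0.49), ([369.0, 123.6], 0.38)]
36.85 [ 0.4596 -0.4119  0.2705] [[0.984, -0.085, -0.159], [-0.18, -0.464, -0.868], [0.0, 0.882, -0.471]] [ 0.  -0.3 -3.5] [ 1.78 -0.4  -0.01] [-0.3   0.39  0.57  1.99  1.05  1.08 -2.18]
```

View pics/p1.png

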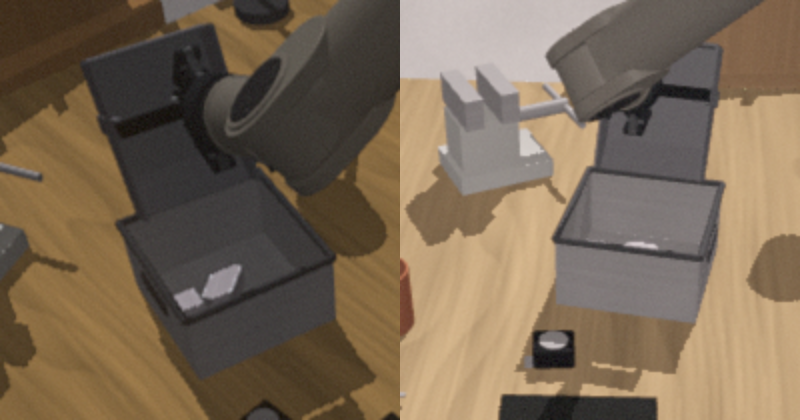

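The pour emptied the tray: the wrist load dropped from 6.3 N to 3.6 N and offcuts show in the bin at (185–225,285). Next I'll level the tray and go back to the mat.

>>> {"api": "drive_tool", "payload": {"fingers": [1,1,1,1,1,1,1,1,1,1,1,1], "offset": [[0,0,0],[0,0,0],[0,0,0],[0,0,0],[0,0,0],[0,0,0],[0,0,0],[0,0,0],[0,0,0],[0,0,0],[0,0,0],[0,0,0]], "rotation": [[0.108,0,0],[0.108,0,0],[0.108,0,0],[0.108,0,0],[0.108,0,0],[0.108,0,0],[0.108,0,0],[0.108,0,0],[0.108,0,0],[0.108,0,0],[0,0,0],[0,0,0]]}}

```text
time: 37.85
position: [0.457, -0.4143, 0.2699]
eef_rot: [[0.983, -0.184, -0.004], [-0.184, -0.983, -0.003], [-0.004, 0.004, -1.0]]
ft_force: [0.3, 1.0, -4.0]
width: 0.014
grip_force: 109.2
```

Run:
```python
from h import *
p=manip.read_camera('scene')
s=manip.observe(); E=np.array(s['eef_rot']); print(round(s['time'],2),np.round(s['position'],4),np.round(E,3).tolist(),np.round(s['ft_force'],1),np.round(s['joints'],2))
for P in (p,manip.read_camera('side')): print([(d['at'],round(d['confidence'],2)) for d in cut(P,'offcut3',.3)])
a0=np.arctan2(E[1,1],E[0,1]); a1=np.radians(2.3); n=17; da=(a1-a0)/n; d=(np.array([526.7,7.7])-s['position'][:2]*1e3)/n
rz=lambda a:np.array([[-np.sin(a),np.cos(a)],[np.cos(a),np.sin(a)]])
print(np.degrees(a0),[np.round(rz(a0+i*da)@d).astype(int).tolist() for i in range(n)],round(-da,4))
```

```text
37.9 [ 0.4586 -0.4119  0.2697] [[0.984, -0.181, -0.003], [-0.181, -0.984, -0.001], [-0.003, 0.002, -1.0]] [ 0.8  0.7 -3.2] [ 0.35  0.34  0.41  1.59 -0.14  1.24 -0.97]
[([264.6, 161.1], 0.54)]
[([346.4, 181.7], 0.48)]
-100.41266688750042 [[-1, -25], [2, -25], [5, -25], [7, -24], [10, -23], [12, -22], [14, -20], [16, -19], [18, -17], [20, -15], [21, -13], [23, -10], [24, -8], [24, -5], [25, -3], [25, 0], [25, 2]] -0.1055
```

>>> {"api": "drive_tool", "payload": {"fingers": [1,1,1,1,1,1,1,1,1,1,1,1,1,1,1,1,1,1,1,1], "offset": [[-1,-25,0],[2,-25,0],[5,-25,0],[7,-24,0],[10,-23,0],[12,-22,0],[14,-20,0],[16,-19,0],[18,-17,0],[20,-15,0],[21,-13,0],[23,-10,0],[24,-8,0],[24,-5,0],[25,-3,0],[25,0,0],[25,2,0],[0,0,20],[0,0,20],[0,0,0]], "rotation": [[0,0,-0.1055],[0,0,-0.1055],[0,0,-0.1055],[0,0,-0.1055],[0,0,-0.1055],[0,0,-0.1055],[0,0,-0.1055],[0,0,-0.1055],[0,0,-0.1055],[0,0,-0.1055],[0,0,-0.1055],[0,0,-0.1055],[0,0,-0.1055],[0,0,-0.1055],[0,0,-0.1055],[0,0,-0.1055],[0,0,-0.1055],[0,0,0],[0,0,0],[0,0,0]]}}

```text
time: 39.72
position: [0.5228, 0.0092, 0.2269]
eef_rot: [[-0.046, 0.999, -0.008], [0.999, 0.046, -0.002], [-0.001, -0.008, -1.0]]
ft_force: [-1.3, 0.5, -4.9]
width: 0.0139
grip_force: 109.1
```

Run:
```python
from h import *
s=manip.observe(); E=np.array(s['eef_rot']); print(round(s['time'],2),np.round(s['position'],4),np.round(E,3).tolist(),np.round(s['ft_force'],1),np.round(s['torque'],2))
zt=s['position'][2]+.011-.112
for n in('side','scene'):
    p=manip.read_camera(n)
    for d in cut(p,'tray',.4)[:1]:
        B=[np.vstack([TRAY[0]])]
        r=fit([(p,d['mask'])],TRAY,s['position'],(.04,),zt,dohull=False); print(n,np.round(r[0],4),r[1])
```

```text
39.72 [0.5228 0.0092 0.2269] [[-0.046, 0.999, -0.008], [0.999, 0.046, -0.002], [-0.001, -0.008, -1.0]] [-1.3  0.5 -4.9] [-0.03  0.16  0.05]
side [0.5247 0.0101 0.0559] 0.059820414903498764
scene [0.5303 0.006  0.0025] 0.17999246367912025
```

>>> {"api": "drive_tool", "payload": {"fingers": [1,1,1,1,1,1,1,1], "offset": [[0,0,30],[0,0,30],[0,0,30],[0,0,15],[0,0,5],[0,0,0],[0,0,0],[0,0,0]], "rotation": [[0,0,0],[0,0,0],[0,0,0],[0,0,0],[0,0,0],[0,0,0],[0,0,0],[0,0,0]]}}

```text
time: 40.58
position: [0.5281, 0.0074, 0.1226]
eef_rot: [[-0.042, 0.999, 0.004], [0.999, 0.042, 0.0], [0.0, 0.004, -1.0]]
ft_force: [0.0, -0.0, -2.7]
width: 0.0144
grip_force: 109.1
```

>>> {"api": "drive_tool", "payload": {"fingers": [1,1,1,1,1], "offset": [[0,-1,7],[0,0,5],[0,0,3],[0,0,2],[0,0,0]], "rotation": [[0,0,0],[0,0,0],[0,0,0],[0,0,0],[0,0,0]]}}

```text
time: 41.0
position: [0.5251, 0.0073, 0.1055]
eef_rot: [[-0.041, 0.999, -0.001], [0.999, 0.041, -0.0], [-0.0, -0.001, -1.0]]
ft_force: [-6.1, 0.2, 11.9]
width: 0.0142
grip_force: 111.6
```

>>> {"api": "drive_tool", "payload": {"fingers": [0,0,0,0,0,0,0,0,0,0,0,0,0,0,0], "offset": [[0,0,-1],[0,0,0],[0,0,0],[0,0,0],[0,0,0],[0,0,-20],[0,0,-35],[0,0,-40],[0,0,-40],[0,0,-40],[0,-20,-10],[0,-20,0],[0,0,0],[0,0,0],[0,0,0]], "rotation": [[0,0,0],[0,0,0],[0,0,0],[0,0,0],[0,0,0],[0,0,0],[0,0,0],[0,0,0],[0,0,0],[0,0,0],[0,0,0],[0,0,0],[0,0,0],[0,0,0],[0,0,0]]}}

```text
time: 42.25
position: [0.4854, 0.0056, 0.2892]
eef_rot: [[-0.042, 0.999, 0.0], [0.999, 0.042, -0.0], [-0.0, 0.0, -1.0]]
ft_force: [0.2, 0.3, -0.2]
width: 0.0855
grip_force: 0.0
```

Run:
```python
from h import *
s=manip.observe(); print(round(s['time'],2),np.round(s['position'],4),s['width'])
P={}
for n in('side','scene','wrist'):
    p=manip.read_camera(n); P[n]=p
    for d in cut(p,'tray',.4)[:1]:
        r=fit([(p,d['mask'])],TRAY,[.526,.008],(.04,),.003,dohull=False); print(n,np.round(r[0],4),r[1])
    print([(np.round(d['at']),round(d['confidence'],2)) for d in cut(p,'offcut3',.3)])
cv2.imwrite('pics/f1.png',P['side']['color']); cv2.imwrite('pics/f2.png',P['wrist']['color'])
```

```text
42.25 [0.4854 0.0056 0.2892] 0.0855045077196137
[(array([352., 182.]), 0.53), (array([293., 322.]), 0.51)]
scene [0.5283 0.0046 0.0197] 0.0753480753480753
[(array([261., 161.]), 0.54), (array([242., 169.]), 0.48)]
wrist [0.5273 0.0068 0.0337] 0.027912768066536087
[]
```

View pics/f1.png

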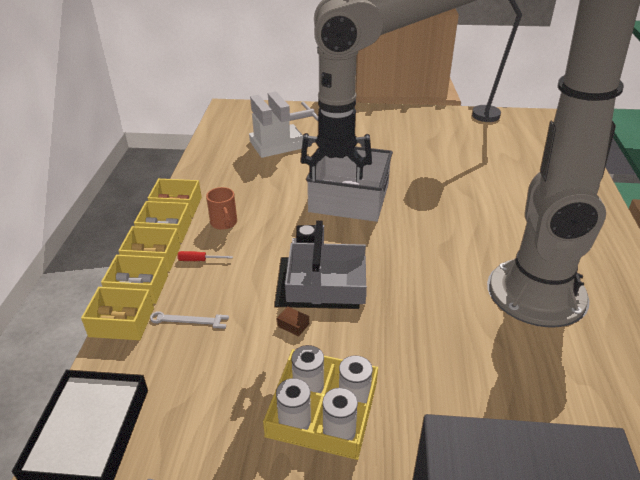

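View pics/f2.png

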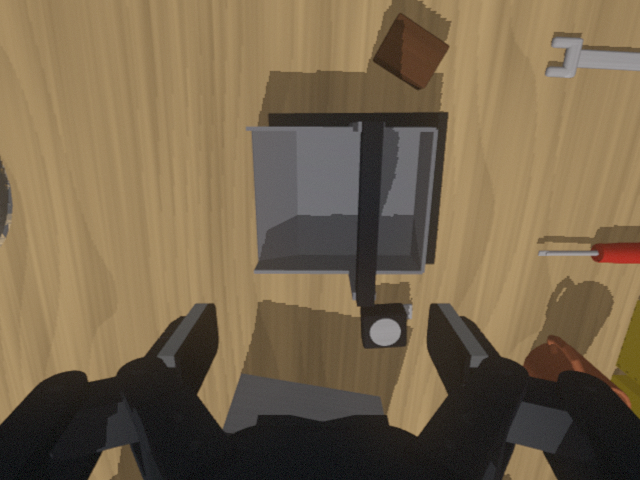

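The tray sits empty on the mat centre (wrist 340,200) and no offcut shows on the bench. I'll make one check over the bin to count the offcuts.

>>> {"api": "drive_tool", "payload": {"fingers": [0,0,0,0,0,0,0,0,0,0], "offset": [[-40,0,-20],[-40,0,-20],[-40,0,-20],[-40,0,0],[-40,0,0],[-40,0,0],[-40,0,0],[-40,0,0],[0,0,0],[0,0,0]], "rotation": [[0,0,0],[0,0,0],[0,0,0],[0,0,0],[0,0,0],[0,0,0],[0,0,0],[0,0,0],[0,0,0],[0,0,0]]}}

```text
time: 43.53
position: [0.4972, -0.3087, 0.3448]
eef_rot: [[-0.036, 0.999, -0.001], [0.999, 0.036, -0.0], [-0.0, -0.001, -1.0]]
ft_force: [0.9, 1.1, -0.2]
width: 0.0853
grip_force: 0.0
```

Run:
```python
from h import *
p=manip.read_camera('wrist'); cv2.imwrite('pics/f3.png',p['color'])
print([(np.round(d['at']),round(d['confidence'],2)) for d in cut(p,'offcut3',.3)])
```

```text
[(array([302., 233.]), 0.86), (array([280., 182.]), 0.73), (array([348., 227.]), 0.58)]
```

View pics/f3.png

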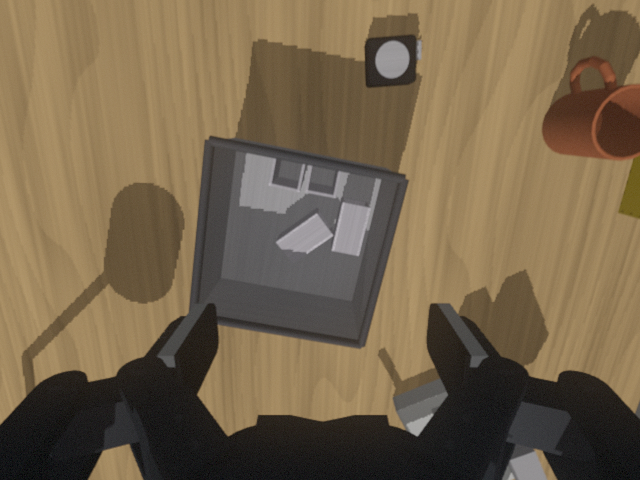

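The bin holds all four offcuts: two upright at (288,175) and (322,180), and two lying at (303,235) and (350,228).

```bash
python3 -c "
from bench import manip
print(manip.sign_off())"
```

```text
the job is handed in; nothing more can be done
None
```

I handed the job in at about 44 s: all four offcuts are in the scrap bin, the empty tray is upright on the middle of its mat, the four tins stand one to a cell in the crate, and the tape measure and gauge box were not moved.

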